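Snap the grinder's burr carrier home with the tamper and reset the grind

TASK

The coffee grinder has just been cleaned and its brass burr carrier is sitting up on its springs. Take the tamper from the mat, gently press the carrier squarely down the leaning throat until you feel it bottom out and its catches hold it home and level, without forcing it any further, and stand the tamper back on the mat. Set the grind collar to number 3 at the red mark with its lever, and leave the dosing cup, hopper, brush and mug where they are.

Things in the scene. Friction and masses are not known exactly. Their poses are not given: they have to be found in the camera images.
- grinder: Low coffee grinder, fixed: a grey cylinder on a steel base plate 235 x 130 x 16 mm, its whole head leaning 25 deg forward. Origin on the counter, 28 mm behind the plate's centre; z up, x to its back; the front (-x, dosing cup) faces the robot, turned up to 26 deg either way. Highest part: the throat's rim, 0.23 m up.
- throat: The grinder's open throat: a bore 70 mm across, rim 87 mm across. Origin: on its axis, 65 mm in front of and 180 mm above the grinder's origin, 32 mm below the mouth. z runs up its axis, leaning 25 deg to the grinder's front; -x points to the red mark on the rim's front. The carrier's seat inside is shimmed: in each grinder it stands 0 to 6 mm above this origin, out of sight, to be felt.
- throat_mouth (a point): Centre of the throat's mouth, 32 mm above the throat's origin along the leaning axis. At the start the carrier's top face is 7 mm below the mouth; on the seat it is 18 to 24 mm below. Three sprung catches in the bore, 4 to 13 mm above the seat, bevelled above, reach in to radius 31.5 mm and snap over the carrier's flange just before it is seated.
- carrier: Burr carrier: captive brass disc in the throat: flange 68 x 3.5 mm, flat top face 59 mm across, 8 mm high, 0.18 kg. Origin: centre of its underside, z up its axis. Springs hold it 17 mm above the throat's origin; pressing takes 4 to 9 N, up to 16 N past the catches, then it stops hard. Let go, it stays 0.8 mm off its seat; if pressed askew (6 deg) or short it springs up or hangs on a catch.
- tamper: Coffee tamper standing on the mat, 86 mm high, about 0.36 kg: flat round steel base 58 mm across and 12 mm thick, neck 22 mm across up to 38 mm, then a straight round dark-wood handle 32 mm across from 38 to 86 mm above the base. Origin: centre of the flat underside; z up along the handle.
- mat: Black rubber tamping mat, 150 x 150 x 6 mm, fixed on the counter; the tamper stands on it. Origin: centre of its underside, on the counter.
- collar (a joint): Black grind collar round the throat, 114 mm across, top face 28 mm above the throat's origin, white numbers 1 to 7 read at the red mark. Value 0 at number 1, plus 0.30 rad per number (3: 0.60); grows anticlockwise seen from above, so clockwise brings lower numbers. Starts at 5 to 7. A spring detent at each number takes 3 to 5 N at the lever to pass and draws the collar to the number when let go.
- collar_lever (a point): Middle of the collar's lever, a steel rod 10 mm thick that sticks out square to the throat's axis from 57 to 88 mm from it, a black ball 16 mm across at its end, on the grinder's +y side. The point is 75 mm from the axis, 15 mm above the throat's origin along it. In the throat's frame the lever stands at collar value + 0.671 rad from x towards y.
- dosing_cup: Bystander: steel dosing cup, 54 mm across, 58 mm high, on the front of the grinder's base plate under the spout. Origin: centre of its underside.
- hopper: Bystander: clear funnel-shaped bean hopper taken off the grinder, 100 mm across, 85 mm high. Origin: centre of its underside.
- cup: Bystander: blue mug, 80 mm across, 62 mm high, with a handle. Origin: centre of its underside.
- brush: Bystander: cleaning brush lying on the counter, wooden handle. Origin: on the counter under its middle.
Not all that is in view belongs to the job. Of the things that look like the mat, take the one that is farthest to the robot's left at the start.

How it is judged:
By the outcome, as a careful person would: the job done as asked, in the order asked, and still so for the second after the job is handed in, with the robot touching nothing.
It also fails if it takes over 64 s, if anything falls off the work surface, if the arm or the gripper's body presses on something with over 40 N, if the wrist force passes 120 N, or if a joint passes its speed limit or range.

ROBOT

A 6-joint arm with a two-finger parallel gripper is mounted at the origin on the work surface. World frame = base frame: x ahead of the robot, y to its left, z up, the work surface at z = 0. Lengths are in m, angles in rad, forces in N, time in s.
With the tool pointing down it reaches from about 0.3 to 0.875 m from the base axis. Payload 6.4 kg.
Tool frame: the origin (TCP) lies between the finger pads; the fingertips stand 19 mm ahead of it and the grasp point (between the pads) is the TCP; z points along the fingers, y is the direction in which the jaws open and shut (so a half turn about z gives the same grasp; the last joint's range is limited). The gripper opens to 85 mm and grips with 20 to 120 N. Pads are 22 mm wide; open, the fingers measure 114 mm over their backs; the gripper's body (76 mm by 85 mm) begins 54 mm behind the grasp point. The pads swing forward as they close: fully open they stand 13 mm farther back than shut.
Start: joints at [0.977, 0.181, 1.607, -0, 1.354, -0.206], TCP at [0.217, 0.532, 0.25] pointing down, gripper open.
Joint ranges: [-2.99, 2.99], [-0.89, 2.07], [0.3, 2.58], [-1.14, 4.28], [0, 2.63], [-3.12, 3.12]. Speed limits (rad/s): [2.57, 2.57, 3.01, 3.14, 3.14, 3.14].

INTERFACE

Orientations are given as a unit quaternion [w, x, y, z].
In Python, from bench import * gives the robot as it stands.
- The arm moves only by the tool apply_moves, never from a script. Its argument "moves" is a list that holds one entry, the list of rows, each a list of 7 numbers: the shift along the tool's x, y, z in cm, then the turn, a rotation vector about the tool's x, y, z in rad, then the opening, from 0 (shut) to 1 (fully open). A call has 1 to 8 rows; each row is the pose to reach, as a shift and turn from the pose commanded when the call began, along the tool's axes at that moment; what a row does not reach only later rows make up. A row lasts 1/10 s, in which the tool goes at most 50 mm and 8.59 degrees, less where a joint would pass 70% of its speed; a pose out of reach is approached as far as the arm can. A call with a gripper value outside its range is refused whole. The fingers move at their own pace and stop on an object; the grip force is fixed at half the most. Time passes only in rows, so rows that repeat a pose let the fingers close. It gives the time, the measured TCP pose, the force and the opening at its end, in the units of the state.
- get_obs(): the state, without advancing time (a new reading comes with each control period).
- camera(name): name is "side" or "top" or "wrist"; returns the picture (384x512x3 uint8, red, green, blue); there is no depth.
- get_calibration(name): a dict with "vertical_fov" (degrees; the focal length in pixels is half the picture's height over the tangent of half this angle, whatever the lens; pixels are square), "cx", "cy" (the principal point, pixels), "R" (3x3) and "t" (3): a world point X has camera coordinates R X + t. Camera axes: x right, y down, z forward; pixel columns grow to the right and rows downward; lengths in m; the calibration is good to about 2 mm. A picture is of the moment at which its call begins: read the wrist's pose just before it. get_calibration takes no time and is no camera call; for the wrist camera it gives the pose at the moment of the call.
- hand_in(): hands the job in, once; it reports no verdict.
The state is a dict: "time_s": time; "q": joint angles; "dq": joint speeds; "joint_efforts": joint torques, N m; "eef_pos": TCP position; "eef_rot": TCP orientation; "wrist_force": force on the tool from outside, world axes, zero at the start; "torque": the same for the moment, N m; "opening": opening from 0.0 (shut) to 1.0 (fully open).
Only numpy, scipy, OpenCV 4.12 (cv2) and the standard library are available. Lean on these libraries where they do the work, as an engineer would, in place of code of your own. Each camera call takes 0.05 s, during which the arm holds its last target. There are 200 camera calls.

## Working session

There is one attempt and no reset: what is moved stays moved. The work goes in short steps, Python scripts to look and compute and a tool call to move; the robot and the scene stay as the last step left them, time stands still between calls to the robot, and variables do not carry over. Pictures are saved under pics/ and viewed, about 8 in all and at most 12, crops included, and the job is handed in when it is done.

Besides the shell and the picture viewer there is one more tool, called after "Emit:" as name(argument=value, ...), one argument or row to a line, values as JSON. apply_moves: Moves the arm, as the interface text tells. Its arguments: {"type":"object","properties":{"moves":{"type":"array","items":{"type":"array","items":{"type":"array","items":{"type":"number"}}}}},"required":["moves"]}

```bash
ls; mkdir -p pics; python3 - <<'E'
from bench import *
import cv2,numpy as np
o=get_obs();print(o)
ims=[]
for n in("top","side"):
    im=camera(n);cv2.imwrite(f"pics/{n}0.png",im[:,:,::-1]);c=get_calibration(n);print(n,c)
E
```

```text
pics
{'time_s': 0.0, 'q': array([ 9.76674616e-01,  1.81563863e-01,  1.60803068e+00,  1.37107359e-05,
        1.35381764e+00, -2.06290732e-01]), 'dq': array([ 0.00025003, -0.00140001, -0.00117948,  0.00026699,  0.00091449,
        0.00086365]), 'joint_efforts': array([ 5.17510380e-04, -4.44866252e+01, -3.51333225e+01, -3.96627756e-04,
        9.10807023e-03,  6.98027534e-06]), 'eef_pos': array([0.21712241, 0.53185144, 0.24936035]), 'eef_rot': array([-3.60615673e-04,  1.92703839e-01,  9.81256543e-01, -8.35266608e-04]), 'wrist_force': array([ 0.1485568 , -0.15234029,  0.12386532]), 'torque': array([-0.01811686, -0.00570838, -0.02557684]), 'opening': 1.0005433323117363}
top {'vertical_fov': 57.36197189238407, 'cx': 257.2066385687229, 'cy': 188.5223334487971, 'R': array([[ 0.01170062, -0.99990625,  0.00711193],
       [-0.99222657, -0.0124914 , -0.12381601],
       [ 0.12389324, -0.00560792, -0.99227971]]), 't': array([-0.08914941,  0.52639086,  1.27617461])}
side {'vertical_fov': 49.06343898757404, 'cx': 253.12232448939844, 'cy': 184.70160075923965, 'R': array([[ 0.84528884, -0.53430138,  0.00296824],
       [-0.24706366, -0.39577949, -0.8844875 ],
       [ 0.47375766,  0.74691407, -0.46655444]]), 't': array([-0.51362939,  0.23580216,  1.06137434])}
```

View pics/top0.png

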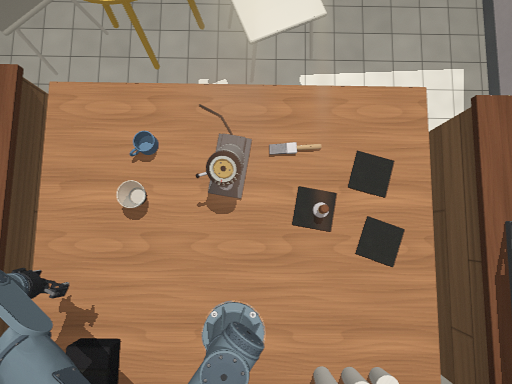

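View pics/side0.png

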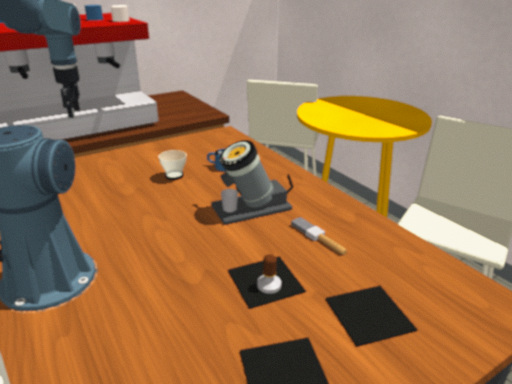

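The top view shows three black mats at (314,209), (371,174) and (380,242). The leftmost one is at (314,209) and holds the tamper at about (321,210). The grinder is at about (230,165) with its lever ball near (198,176), and the side view agrees. Next I'll zoom in and measure.

```bash
cat > h.py <<'E'
from bench import *
import cv2,numpy as np
from scipy.spatial.transform import Rotation as R
def quat(q): return R.from_quat([q[1],q[2],q[3],q[0]])
def ray(c,u,v):
    f=192/np.tan(np.radians(c["vertical_fov"]/2))
    d=c["R"].T@np.array([(u-c["cx"])/f,(v-c["cy"])/f,1]);return -c["R"].T@c["t"],d
def onz(c,u,v,z):
    o,d=ray(c,u,v);return o+d*(z-o[2])/d[2]
def two(c1,p1,c2,p2):
    o1,d1=ray(c1,*p1);o2,d2=ray(c2,*p2)
    s=np.linalg.lstsq(np.c_[d1,-d2],o2-o1,rcond=None)[0]
    a,b=o1+d1*s[0],o2+d2*s[1];return (a+b)/2,np.linalg.norm(a-b)
def proj(c,X):
    f=192/np.tan(np.radians(c["vertical_fov"]/2));x=c["R"]@np.asarray(X)+c["t"]
    return np.array([c["cx"]+f*x[0]/x[2],c["cy"]+f*x[1]/x[2]])
E
python3 - <<'E'
from h import *
t=cv2.imread("pics/top0.png");s=cv2.imread("pics/side0.png")
z=lambda im,x,y,w,h,k:cv2.resize(im[y:y+h,x:x+w],None,fx=k,fy=k,interpolation=cv2.INTER_CUBIC)
a=z(t,185,125,80,80,5);b=z(s,200,130,100,100,4)
cv2.imwrite("pics/z0.png",np.hstack([a,b]))
c=get_calibration("top");d=get_calibration("side")
hsv=cv2.cvtColor(t,cv2.COLOR_BGR2HSV)
m=(hsv[:,:,2]<60).astype(np.uint8);m[:,:285]=0;m[:140]=0;m[275:]=0;m[:,410:]=0
m=cv2.morphologyEx(m,cv2.MORPH_CLOSE,np.ones((15,15)))
for k in cv2.findContours(m,0,2)[0]:
    if cv2.contourArea(k)>500:
        r=cv2.minAreaRect(k);print("mat",r,onz(c,*r[0],.006))
print(onz(c,324,208,.092),onz(c,320,211,.018))
print("tamper two",two(c,(323.5,208.5),d,(270,258)))
E
```

```text
mat ((379.6000061035156, 241.2000274658203), (39.84469223022461, 39.84469223022461), 18.43494987487793) [ 0.33768022 -0.54382026  0.006     ]
mat ((313.7421875, 208.60733032226562), (38.42326354980469, 38.894447326660156), 9.865806579589844) [ 0.45689369 -0.29778693  0.006     ]
mat ((370.49615478515625, 173.68077087402344), (38.678253173828125, 37.7134895324707), 15.255120277404785) [ 0.59366635 -0.51689847  0.006     ]
[ 0.45354472 -0.31974858  0.092     ] [ 0.44737488 -0.31918212  0.018     ]
tamper two (array([ 0.45245403, -0.31919746,  0.0865953 ]), np.float64(0.0007411714478358119))
```

View pics/z0.png

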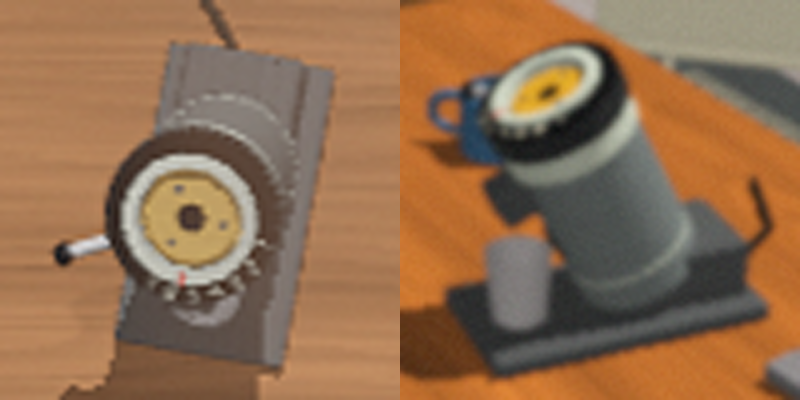

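The zoom shows the brass disc centred near top pixel (222,168), with the red mark at zoomed (182,278). The lever points left, its ball at zoomed (63,253). The plate's right edge runs from zoomed (330,70) to (283,372).

```bash
python3 - <<'E'
from h import *
c=get_calibration("top");d=get_calibration("side")
P=lambda u,v:(185+u/5-.4,125+v/5-.4); S=lambda u,v:(200+(u-400)/4-.4,130+v/4-.4)
a,b=onz(c,*P(330,70),.016),onz(c,*P(283,372),.016); print(a,b,np.linalg.norm(a-b)); 
e,f=onz(c,*P(118,340),.016),onz(c,*P(275,368),.016); print(e,f,np.linalg.norm(e-f),"yaw",np.arctan2(*(a-b)[1::-1]),np.arctan2(-(e-f)[0],(e-f)[1]))
m,r=two(c,P(190,217),d,S(545,84));print("mouth",m,r)
yaw=np.arctan2(*(a-b)[1::-1]); 
Rg=R.from_euler('z',yaw).as_matrix()
ax=Rg@[-np.sin(np.radians(25)),0,np.cos(np.radians(25))]
o=m-.032*ax; g=o-Rg@[-.065,0,.18];print("axis",ax,"grinder origin",g,"z should be .0")
ball=two(c,P(63,253),d,(0,0))[0]
E
```

```text
[ 0.72276356 -0.05516893  0.016     ] [ 0.48906286 -0.0230682   0.016     ] 0.23589504781837498
[0.51174488 0.10171198 0.016     ] [ 0.49201189 -0.01699428  0.016     ] 0.12033522857472186 yaw -0.13650409499303884 -0.16472748137799215
mouth [0.56907578 0.03242265 0.20879034] 0.004730892140432972
axis [-0.41868697  0.05751013  0.90630779] grinder origin [ 6.46869117e-01  2.17370863e-02 -2.11511829e-04] z should be .0
```

Two-view estimate: mouth at (0.569, 0.032, 0.209), and the grinder origin's z comes out near 0, as it should. Now a close look with the tool along the throat axis.

```bash
cat >> h.py <<'E'
def grinder(yaw):
    "throat frame as matrix (x back/up, y left, z axis)"
    return (R.from_euler('z',yaw)*R.from_euler('y',-np.radians(25))).as_matrix()
def down(T,a=0):
    "tool rotation: z=-axis, y = T's x turned by a about axis"
    T=T@R.from_euler('z',a).as_matrix();return np.c_[T[:,1],T[:,0],-T[:,2]]
def plan(pos,Rt,base=None):
    o=get_obs();p0,R0=(o["eef_pos"],quat(o["eef_rot"]).as_matrix()) if base is None else base
    print("row",np.round(R0.T@(np.asarray(pos)-p0)*100,2),np.round(R.from_matrix(R0.T@Rt).as_rotvec(),3),"n",np.linalg.norm(pos-p0)/.05)
E
python3 - <<'E'
from h import *
T=grinder(-.14);m=np.array([.569,.032,.209])
plan(m+.22*T[:,2],down(T))
E
```

```text
row [-42.46 -35.28 -15.85] [-0.372 -0.288  1.301] n 11.487001439948227
```

Emit:
apply_moves(
  moves=[
    [[-42.5,-35.3,-15.9,-0.372,-0.288,1.301,1],[-42.5,-35.3,-15.9,-0.372,-0.288,1.301,1],[-42.5,-35.3,-15.9,-0.372,-0.288,1.301,1],[-42.5,-35.3,-15.9,-0.372,-0.288,1.301,1],[-42.5,-35.3,-15.9,-0.372,-0.288,1.301,1],[-42.5,-35.3,-15.9,-0.372,-0.288,1.301,1],[-42.5,-35.3,-15.9,-0.372,-0.288,1.301,1],[-42.5,-35.3,-15.9,-0.372,-0.288,1.301,1]],
  ],
)

```text
time_s: 0.9
eef_pos: [0.3984, 0.1914, 0.3614]
eef_rot: [0.145, 0.682, 0.706, 0.127]
wrist_force: [0.8, -0.2, -0.2]
opening: 1.003
```

```bash
python3 - <<'E'
from h import *
T=grinder(-.14);m=np.array([.569,.032,.209])
plan(m+.22*T[:,2],down(T))
E
```

```text
row [-14.99   8.49  -1.1 ] [-0.046 -0.038  0.166] n 3.4525413079342786
```

Emit:
apply_moves(
  moves=[
    [[-15.0,8.5,-1.1,-0.046,-0.038,0.166,1],[-15.0,8.5,-1.1,-0.046,-0.038,0.166,1],[-15.0,8.5,-1.1,-0.046,-0.038,0.166,1],[-15.0,8.5,-1.1,-0.046,-0.038,0.166,1],[-15.0,8.5,-1.1,-0.046,-0.038,0.166,1],[-15.0,8.5,-1.1,-0.046,-0.038,0.166,1]],
  ],
)

```text
time_s: 1.5
eef_pos: [0.4775, 0.0469, 0.4072]
eef_rot: [0.162, 0.736, 0.642, 0.141]
wrist_force: [0.7, 0.3, 0.2]
opening: 1.006
```

```bash
python3 - <<'E'
from h import *
o=get_obs();c=get_calibration("wrist");im=camera("wrist");cv2.imwrite("pics/w1.png",im[:,:,::-1])
import pickle;pickle.dump((o,c),open("w1.pkl","wb"));print(o["time_s"],o["eef_pos"],o["q"],c["vertical_fov"])
T=grinder(-.14);m=np.array([.569,.032,.209]);print(proj(c,m))
Rt=quat(o["eef_rot"]).as_matrix();print("cam in tool",Rt.T@(-c["R"].T@c["t"]-o["eef_pos"]),"\n",c["R"]@Rt)
E
```

```text
1.5 [0.47749054 0.04692392 0.40719045] [-0.15457496 -0.42746796  1.89633652  0.00732913  1.24019692 -0.01988583] 65.49855677621643
[257.92155595 164.8536948 ]
cam in tool [ 0.07610444  0.00048401 -0.12456104] 
 [[-9.40846169e-04  9.99999107e-01  9.49028293e-04]
 [-9.53633748e-01 -6.11595170e-04 -3.00968935e-01]
 [-3.00968086e-01 -1.18819088e-03  9.53633472e-01]]
```

View pics/w1.png

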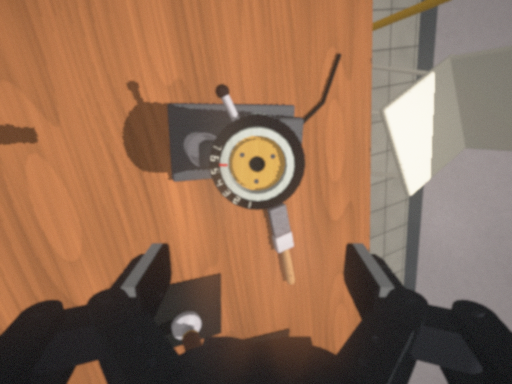

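The wrist view has the throat centred near (258,163), the red mark at about (222,164) on the front, and the lever ball at (222,90). Now I'll fit ellipses on it.

```bash
cat >> h.py <<'E'
def onplane(c,u,v,p,n):
    o,d=ray(c,u,v);return o+d*(np.dot(p-o,n)/np.dot(d,n))
E
python3 - <<'E'
from h import *
import pickle
o,c=pickle.load(open("w1.pkl","rb"));im=cv2.imread("pics/w1.png")
h=cv2.cvtColor(im,cv2.COLOR_BGR2HSV).astype(int)
roi=np.zeros(im.shape[:2],bool);roi[105:215,205:310]=1
rim=((h[:,:,1]<50)&(h[:,:,2]>140)&roi).astype(np.uint8)
br=((h[:,:,1]>120)&(h[:,:,2]>110)&roi&(abs(h[:,:,0]-20)<8)).astype(np.uint8)
out=[]
for n,m in(("rim",rim),("brass",br)):
    m=cv2.morphologyEx(m,cv2.MORPH_CLOSE,np.ones((3,3)))
    k=max(cv2.findContours(m,0,2)[0],key=cv2.contourArea); out.append(k)
    print(n,cv2.fitEllipse(cv2.convexHull(k)))
red=((h[:,:,1]>140)&((h[:,:,0]<6)|(h[:,:,0]>174))&(h[:,:,2]>120)); red[:,235:]=0;red[:140]=0;red[190:]=0;red[:,:205]=0
v,u=np.nonzero(red);print("red",u.mean(),v.mean(),len(u))
T=grinder(-.14);m0=np.array([.569,.032,.209])
hull=cv2.convexHull(out[0])[:,0].astype(float)
P=np.array([(onplane(c,*q,m0,T[:,2])-m0)@T for q in hull])[:,:2]
(cx,cy),r=cv2.minEnclosingCircle((P*1e3).astype(np.float32));print("rim mm in throat xy",cx,cy,"dia",2*r)
print(cv2.fitEllipse((P*1e3).astype(np.float32)))
rd=(onplane(c,u.mean(),v.mean(),m0,T[:,2])-m0)@T*1e3;print("red",rd)
L=m0-T[:,2]*.017
for q in((222,90),(231,106),(236,115)): 
    l=(onplane(c,*q,L,T[:,2])-L)@T*1e3-[cx,cy,0];print("lever",l,np.hypot(*l[:2]),np.arctan2(l[1],l[0])-.671)
E
```

```text
rim ((252.38502502441406, 165.21778869628906), (74.33650207519531, 85.37129211425781), 71.61868286132812)
brass ((256.8196105957031, 162.73455810546875), (52.632225036621094, 53.4422607421875), 100.15616607666016)
red 220.0 164.0 1
rim mm in throat xy -7.324970722198486 -1.7065489292144775 dia 99.68907165527344
((-6.708608627319336, -2.2290244102478027), (89.14961242675781, 100.9639892578125), 112.42127227783203)
red [-4.45818666e+01  8.29553264e-01 -2.76802581e-14]
lever [-3.42434476e+01  8.53778410e+01  8.22443144e-15] 91.98907238277692 1.2812344318488476
lever [-2.43257532e+01  6.77326326e+01 -1.17485650e-14] 71.9684083082789 1.244593709028258
lever [-1.86852681e+01  5.75663943e+01 -3.92534444e-14] 60.52296256160405 1.2136540836198597
```

```bash
python3 - <<'E'
from h import *
import pickle
o,c=pickle.load(open("w1.pkl","rb"));im=cv2.imread("pics/w1.png")
h=cv2.cvtColor(im,cv2.COLOR_BGR2HSV).astype(int)
T=grinder(-.14);m0=np.array([.569,.032,.209])
def fit(q,p):
    P=np.array([(onplane(c,*x,p,T[:,2])-p)@T for x in q])[:,:2]*1e3
    e=cv2.fitEllipse(P.astype(np.float32));print(np.round(e[0],2),np.round(e[1],1));return e
# radial scan of grey value / saturation from brass centre
S=h[:,:,1];V=h[:,:,2];inn=[];out=[];brs=[]
for a in np.radians(np.arange(0,360,6)):
    r=np.arange(15,52,.25);u=257+r*np.cos(a);v=163+r*np.sin(a)
    g=cv2.remap((V*(S<70)).astype(np.float32),u.astype(np.float32)[None],v.astype(np.float32)[None],1)[0]
    i=np.flatnonzero(g>90)
    i=i[(r[i]>27)]
    if len(i):
        s=i[0];e=s
        while e+1<len(g) and g[e+1]>90:e+=1
        inn.append((u[s],v[s]));out.append((u[e],v[e]))
print("inner");fit(inn,m0);print("outer");fit(out,m0)
br=((S>120)&(V>110)&(abs(h[:,:,0]-20)<8)).astype(np.uint8);br[:105]=0;br[215:]=0;br[:,:205]=0;br[:,310:]=0
k=max(cv2.findContours(br,0,2)[0],key=cv2.contourArea)[:,0];print("brass");fit(k,m0-.007*T[:,2])
z=cv2.resize(im[75:225,185:325],None,fx=4,fy=4,interpolation=cv2.INTER_CUBIC);cv2.imwrite("pics/w1z.png",z)
E
```

```text
inner
[-1.38  1.31] [66.  66.8]
outer
[-4.19 -1.46] [91.1 98. ]
brass
[-1.4   0.18] [63.2 63.6]
```

View pics/w1z.png

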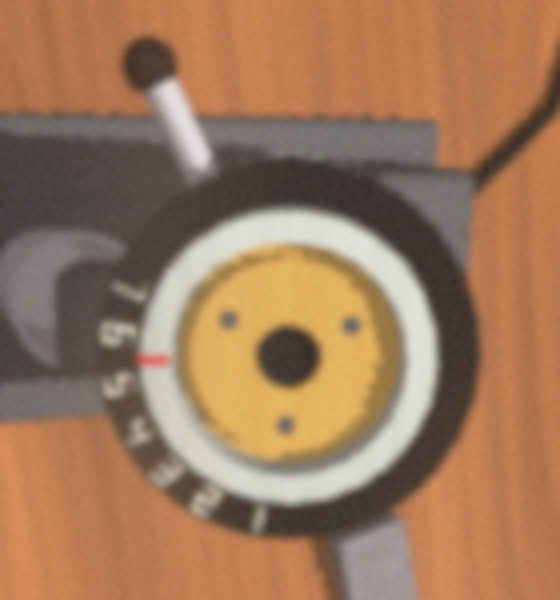

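The zoom shows the red mark between 5 and 6, with the lever at a value of about 1.3–1.36. The brass and the inner rim agree on a mouth offset of about (-1.4, +0.8) mm. I'll go over the tamper and look.

```bash
python3 - <<'E'
from h import *
V=down(R.from_euler('z',-.14).as_matrix())
plan(np.array([.4525,-.319,.24]),V)
E
```

```text
row [-36.65  -4.79  16.23] [ 0.432 -0.     0.006] n 8.074208127280732
```

Emit:
apply_moves(
  moves=[
    [[-36.6,-4.8,16.2,0.432,0,0.006,1],[-36.6,-4.8,16.2,0.432,0,0.006,1],[-36.6,-4.8,16.2,0.432,0,0.006,1],[-36.6,-4.8,16.2,0.432,0,0.006,1],[-36.6,-4.8,16.2,0.432,0,0.006,1],[-36.6,-4.8,16.2,0.432,0,0.006,1],[-36.6,-4.8,16.2,0.432,0,0.006,1],[-36.6,-4.8,16.2,0.432,0,0.006,1]],
  ],
)

```text
time_s: 2.35
eef_pos: [0.4537, -0.3159, 0.2414]
eef_rot: [0.001, 0.754, 0.657, 0.001]
wrist_force: [0.9, 0.1, -0.2]
opening: 1.001
```

Emit:
apply_moves(
  moves=[
    [[0,0,0,0,0,0,1],[0,0,0,0,0,0,1],[0,0,0,0,0,0,1]],
  ],
)

```text
time_s: 2.65
eef_pos: [0.4541, -0.3144, 0.2429]
eef_rot: [0.001, 0.754, 0.657, 0.001]
wrist_force: [-0.2, 0.2, -0.7]
opening: 1.002
```

```bash
python3 - <<'E'
from h import *
import pickle
o=get_obs();c=get_calibration("wrist");im=camera("wrist");cv2.imwrite("pics/w2.png",im[:,:,::-1])
pickle.dump((o,c),open("w2.pkl","wb"));print(o["time_s"],o["eef_pos"],o["q"])
print(proj(c,[.4525,-.319,.092]),proj(c,[.4525,-.319,.018]))
E
```

```text
2.65 [ 0.45412821 -0.3144496   0.24293136] [-8.21365253e-01  1.35878591e-01  1.67363112e+00  1.53296278e-03
  1.33037962e+00 -6.83982898e-01]
[256.03729242 183.2813448 ] [256.16428744 165.899865  ]
```

View pics/w2.png

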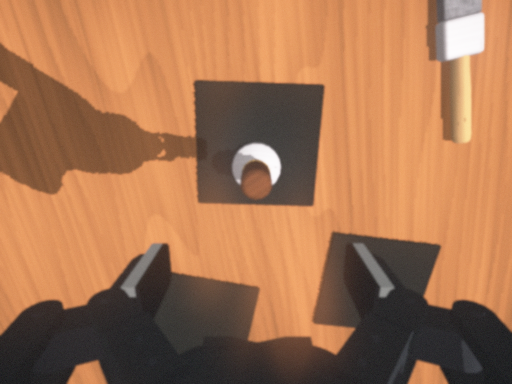

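The tamper's base is at (256.5,165), where it should be from the estimate. Descending to grasp.

```bash
python3 - <<'E'
from h import *
V=down(R.from_euler('z',-.14).as_matrix())
plan(np.array([.4525,-.319,.071]),V)
E
```

```text
row [-0.46 -0.17 17.24] [0.003 0.001 0.003] n 3.4487720935058146
```

Emit:
apply_moves(
  moves=[
    [[-0.4,-0.2,10,0,0,0,1],[-0.4,-0.2,10,0,0,0,1],[-0.4,-0.2,17.2,0,0,0,1],[-0.4,-0.2,17.2,0,0,0,1],[-0.4,-0.2,17.2,0,0,0,1],[-0.4,-0.2,17.2,0,0,0,0.2],[-0.4,-0.2,17.2,0,0,0,0.2],[-0.4,-0.2,17.2,0,0,0,0.2]],
  ],
)

```text
time_s: 3.5
eef_pos: [0.4526, -0.321, 0.0731]
eef_rot: [0.003, 0.755, 0.656, 0.001]
wrist_force: [0.4, 0.3, -0.7]
opening: 0.514
```

Emit:
apply_moves(
  moves=[
    [[0,0,0,0,0,0,0.1],[0,0,0,0,0,0,0.1],[0,0,0,0,0,0,0.1],[0,0,0,0,0,0,0.1],[0,0,0,0,0,0,0.1]],
  ],
)

```text
time_s: 4.0
eef_pos: [0.4523, -0.3209, 0.0727]
eef_rot: [0.002, 0.755, 0.656, 0.001]
wrist_force: [0.8, 0.2, 7.3]
opening: 0.362
```

Emit:
apply_moves(
  moves=[
    [[0,0,-5,0,0,0,0.1],[0,0,-10,0,0,0,0.1],[0,0,-15,0,0,0,0.1],[0,0,-20,0,0,0,0.1],[0,0,-20,0,0,0,0.1],[0,0,-20,0,0,0,0.1],[0,0,-20,0,0,0,0.1]],
  ],
)

```text
time_s: 4.7
eef_pos: [0.4499, -0.319, 0.2688]
eef_rot: [-0.001, 0.755, 0.656, 0.001]
wrist_force: [0.0, -0.7, -2.6]
opening: 0.36
```

```bash
python3 - <<'E'
from h import *
import pickle
o=get_obs();c=get_calibration("wrist");im=camera("wrist");cv2.imwrite("pics/w3.png",im[:,:,::-1])
pickle.dump((o,c),open("w3.pkl","wb"));print(o["time_s"],o["eef_pos"],o["wrist_force"],o["opening"],o["torque"])
Rt=quat(o["eef_rot"]).as_matrix()
print(proj(c,o["eef_pos"]+Rt@[0,0,.0667-.012]))
T=grinder(-.14);m0=np.array([.569,.032,.209]);m=m0+T@[-.0014,.0008,0]
V=down(T);b=(o["eef_pos"],Rt)
plan(m+(.0667+.05)*T[:,2],V)   # tamper bottom 50 mm above mouth
plan(m+(.0667+.05)*T[:,2]+[-.02,-.15,.02],V)
E
```

```text
4.7 [ 0.4499184  -0.31903577  0.26878707] [ 0.0116594  -0.67548173 -2.60686229] 0.3603849484282417 [-0.04582761  0.03013823 -0.00956041]
[257.41698538 217.97640551]
row [36.5   1.84 -4.5 ] [-0.438 -0.003 -0.001] n 7.364772322728785
row [21.37  1.95 -6.54] [-0.438 -0.003 -0.001] n 4.487566052143256
```

View pics/w3.png

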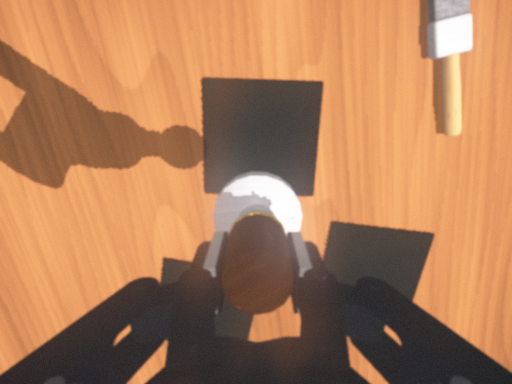

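The base is in view, with sides near u=214 and 303 and its top at v=172; the handle is gripped. I'll compare it with the nominal projection.

```bash
python3 - <<'E'
from h import *
import pickle
o,c=pickle.load(open("w3.pkl","rb"));im=cv2.imread("pics/w3.png")
h=cv2.cvtColor(im,cv2.COLOR_BGR2HSV).astype(int)
m=((h[:,:,1]<60)&(h[:,:,2]>120)).astype(np.uint8);m[:165]=0;m[235:]=0;m[:,:205]=0;m[:,310:]=0
k=max(cv2.findContours(m,0,2)[0],key=cv2.contourArea)[:,0]
k=cv2.convexHull(k)[:,0]; k=k[k[:,1]<225]
Rt=quat(o["eef_rot"]).as_matrix()
from scipy.optimize import least_squares
for hh in(.0667,.0547):
    p=o["eef_pos"]+Rt@[0,0,hh]
    P=np.array([(onplane(c,*q,p,Rt[:,2])-p)@Rt for q in k])[:,:2]*1e3
    s=least_squares(lambda x:np.hypot(*(P-x[:2]).T)-x[2],[0,0,29]);print(hh,s.x,np.abs(s.fun).max())
    s=least_squares(lambda x:np.hypot(*(P-x[:2]).T)-29,[0,0]);print(hh,s.x,np.abs(s.fun).max())
E
```

```text
0.0667 [-1.84016117 -0.42800868 31.00287513] 4.301409430195676
0.0667 [ 0.22739243 -0.29175458] 5.030109761813748
0.0547 [ 3.04753554 -0.39875891 29.05871184] 4.0316713714547205
0.0547 [ 3.11105849 -0.39538469] 4.049516680897341
```

```bash
python3 - <<'E'
from h import *
import pickle
o,c=pickle.load(open("w3.pkl","rb"));im=cv2.imread("pics/w3.png")
h=cv2.cvtColor(im,cv2.COLOR_BGR2HSV).astype(int)
m=((h[:,:,1]<70)&(h[:,:,2]>100)).astype(np.uint8);m[:165]=0;m[235:]=0;m[:,:205]=0;m[:,310:]=0
Rt=quat(o["eef_rot"]).as_matrix()
for u in(230,244,258,272,288): print(u,np.flatnonzero(m[:,u])[:1],[int(x) for x in h[168:184,u,2]])
for v in(195,205,212,218): w=np.flatnonzero(m[v]);print(v,w[0],w[-1])
a=np.linspace(0,2*np.pi,721)
for hh in(.0667,.0547):
    Q=np.array([proj(c,o["eef_pos"]+Rt@[.029*np.cos(t),.029*np.sin(t),hh]) for t in a])
    up=Q[Q[:,1]<np.median(Q[:,1])]
    print(hh,"top rows",[round(up[np.argmin(abs(up[:,0]-u)),1],1) for u in(230,244,258,272,288)],"u range",Q[:,0].min(),Q[:,0].max(),"at v",Q[Q[:,0].argmin(),1])
E
```

```text
230 [166] [103, 104, 103, 104, 103, 104, 109, 107, 112, 111, 113, 119, 132, 145, 163, 183]
244 [172] [91, 92, 92, 95, 103, 125, 140, 155, 173, 209, 236, 245, 247, 248, 248, 249]
258 [171] [85, 85, 95, 120, 142, 154, 169, 206, 240, 250, 251, 251, 251, 251, 251, 252]
272 [173] [85, 84, 83, 88, 93, 111, 136, 156, 166, 193, 232, 249, 252, 252, 252, 252]
288 [181] [88, 90, 88, 91, 96, 91, 90, 93, 91, 95, 94, 98, 99, 102, 108, 128]
195 219 297
205 216 300
212 214 301
218 214 302
0.0667 top rows [np.float64(179.6), np.float64(172.1), np.float64(170.1), np.float64(172.6), np.float64(182.5)] u range 215.23502690812057 299.6079034545777 at v 209.44276641706404
0.0547 top rows [np.float64(183.6), np.float64(176.6), np.float64(174.8), np.float64(177.1), np.float64(186.0)] u range 212.74291035576036 302.10470639288786 at v 216.19879488384794
```

```bash
python3 - <<'E'
from h import *
T=grinder(-.14);m=np.array([.569,.032,.209])+T@[-.0017,.0014,0]
plan(m+(.0667+.04)*T[:,2],down(T))
E
```

```text
row [36.56  2.24 -3.58] [-0.438 -0.003 -0.001] n 7.360428724946201
```

Emit:
apply_moves(
  moves=[
    [[4,0,-8,-0.2,0,0,0.1],[9,0,-8,-0.3,0,0,0.1],[14,1,-8,-0.438,0,0,0.1],[18,2.2,-8,-0.438,-0.003,0,0.1],[22,2.2,-8,-0.438,-0.003,0,0.1],[27,2.2,-8,-0.438,-0.003,0,0.1],[32,2.2,-8,-0.438,-0.003,0,0.1],[36.6,2.2,-8,-0.438,-0.003,0,0.1]],
  ],
)

```text
time_s: 5.55
eef_pos: [0.522, 0.0396, 0.3482]
eef_rot: [0.164, 0.737, 0.64, 0.141]
wrist_force: [0.3, -0.3, -3.1]
opening: 0.361
```

Emit:
apply_moves(
  moves=[
    [[0,0,0,0,0,0,0.1],[0,0,0,0,0,0,0.1],[0,0,0,0,0,0,0.1],[0,0,0,0,0,0,0.1]],
  ],
)

```text
time_s: 5.95
eef_pos: [0.523, 0.0358, 0.3496]
eef_rot: [0.165, 0.738, 0.639, 0.141]
wrist_force: [-0.1, -0.2, -3.4]
opening: 0.36
```

```bash
python3 - <<'E'
from h import *
import pickle
T=grinder(-.14);m=np.array([.569,.032,.209])+T@[-.0017,.0014,0]
o=get_obs();print(o["time_s"],o["wrist_force"],(o["eef_pos"]-m)@T*1e3-[0,0,66.7])
plan(m+(.0667+.03)*T[:,2],down(T))
plan(m+(.0667+.02)*T[:,2],down(T))
c=get_calibration("wrist");im=camera("wrist");cv2.imwrite("pics/w4.png",im[:,:,::-1])
pickle.dump((o,c),open("w4.pkl","wb"))
E
```

```text
5.95 [-0.11852902 -0.21042695 -3.37785657] [19.32393713 -4.0602052  80.23214218]
row [ 0.43 -1.94  5.02] [ 0.002  0.004 -0.002] n 1.079475413357746
row [ 0.43 -1.94  6.02] [ 0.002  0.004 -0.002] n 1.267724065189108
```

View pics/w4.png

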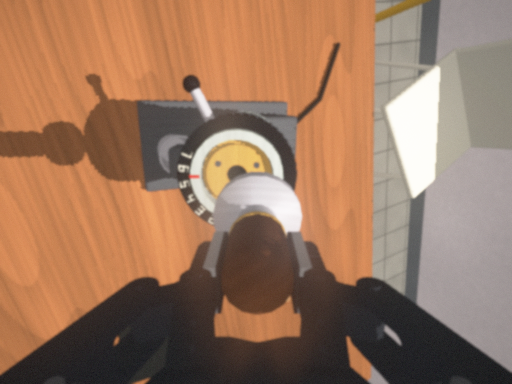

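The rim, brass and held base are all visible, with the throat centre near (237,174). I'll check the mouth centre using the digit-free rim arc in both wrist pictures.

```bash
python3 - <<'E'
from h import *
import pickle
from scipy.optimize import least_squares
T=grinder(-.14);m0=np.array([.569,.032,.209])
for n,(cu,cv_) in(("w1",(257,163)),("w4",(237,173))):
    o,c=pickle.load(open(n+".pkl","rb"));im=cv2.GaussianBlur(cv2.imread(f"pics/{n}.png"),(3,3),0)
    h=cv2.cvtColor(im,cv2.COLOR_BGR2HSV);V=h[:,:,2].astype(np.float32)
    pts=[]
    for a in np.radians(np.arange(5,145,4)):
        r=np.arange(30,62,.25,np.float32);u=(cu+r*np.cos(a)).astype(np.float32);v=(cv_-r*np.sin(a)).astype(np.float32)
        g=cv2.remap(V,u[None],v[None],1)[0];i=np.argmin(np.diff(g[::1]));
        w=np.argmin(g[6:]-g[:-6])+3;pts.append((u[w],v[w]))
    for z in(0,):
        p=m0+z*T[:,2];P=np.array([(onplane(c,*q,p,T[:,2])-p)@T for q in pts])[:,:2]*1e3
        for f in(lambda x:np.hypot(*(P-x[:2]).T)-x[2],lambda x:np.hypot(*(P-x[:2]).T)-43.5):
            s=least_squares(f,[0,0,43.5],loss="soft_l1",f_scale=.5);print(n,np.round(s.x,2),np.round(np.median(abs(f(s.x))),2))
E
```

```text
w1 [-1.46  0.2  43.72] 0.11
w1 [-1.38  0.45 43.5 ] 0.14
w4 [-1.17  0.44 43.54] 0.11
w4 [-1.15  0.49 43.5 ] 0.09
```

```bash
cat >> h.py <<'E'
def press(d):
    T=grinder(-.14);m=np.array([.569,.032,.209])+T@[-.0015,.001,0]
    o=get_obs();print(o["time_s"],"F throat",np.round(o["wrist_force"]@T,1),"bottom in throat mm",np.round((o["eef_pos"]-m)@T*1e3-[0,0,66.7],2))
    plan(m+(.0667+d)*T[:,2],down(T))
E
python3 -c "
from h import *
press(.01)"
```

```text
6.0 F throat [-2.3  0.1 -2.7] bottom in throat mm [19.38 -3.77 80.47]
row [ 0.4  -1.96  7.04] [ 0.003  0.005 -0.002] n 1.4636557313690506
```

Emit:
apply_moves(
  moves=[
    [[0.4,-1.95,2,0.003,0.005,-0.002,0.1],[0.4,-1.95,5,0.003,0.005,-0.002,0.1],[0.4,-1.95,7,0.003,0.005,-0.002,0.1],[0.4,-1.95,7,0.003,0.005,-0.002,0.1],[0.4,-1.95,7,0.003,0.005,-0.002,0.1],[0.4,-1.95,7,0.003,0.005,-0.002,0.1],[0.4,-1.95,7,0.003,0.005,-0.002,0.1]],
  ],
)

```text
time_s: 6.7
eef_pos: [0.5363, 0.0392, 0.2806]
eef_rot: [0.164, 0.736, 0.641, 0.143]
wrist_force: [0.2, -0.2, -3.0]
opening: 0.364
```

```bash
python3 -c "
from h import *
press(-.005)"
```

```text
6.7 F throat [-1.1 -0.1 -2.8] bottom in throat mm [ 1.52  1.54 12.3 ]
row [-0.16 -0.16  1.73] [ 0.003 -0.002  0.002] n 0.3486850716847262
```

Emit:
apply_moves(
  moves=[
    [[-0.16,-0.16,0,0.003,-0.002,0.002,0.1],[-0.16,-0.16,0.4,0.003,-0.002,0.002,0.1],[-0.16,-0.16,0.8,0.003,-0.002,0.002,0.1],[-0.16,-0.16,0.8,0.003,-0.002,0.002,0.1],[-0.16,-0.16,0.8,0.003,-0.002,0.002,0.1]],
  ],
)

```text
time_s: 7.2
eef_pos: [0.5374, 0.0378, 0.2706]
eef_rot: [0.162, 0.737, 0.641, 0.141]
wrist_force: [-0.0, 0.5, -3.1]
opening: 0.358
```

```bash
python3 -c "
from h import *
press(-.005)"
```

```text
7.2 F throat [-1.4  0.5 -2.8] bottom in throat mm [-1.58  0.29  2.69]
row [-0.03  0.16  0.77] [-0.003  0.     0.001] n 0.15714233395482216
```

Emit:
apply_moves(
  moves=[
    [[0,0.1,0.1,0,0,0,0.1],[0,0.1,0.3,0,0,0,0.1],[0,0.1,0.5,0,0,0,0.1],[0,0.1,0.7,0,0,0,0.1],[0,0.1,0.7,0,0,0,0.1]],
  ],
)

```text
time_s: 7.7
eef_pos: [0.5412, 0.0371, 0.2646]
eef_rot: [0.162, 0.737, 0.641, 0.141]
wrist_force: [0.2, -0.1, -2.3]
opening: 0.359
```

```bash
python3 -c "
from h import *
press(-.012)"
```

```text
7.7 F throat [-0.8 -0.1 -2.2] bottom in throat mm [-0.6   0.21 -4.36]
row [-0.02  0.06  0.76] [-0.003  0.     0.001] n 0.15333058335891278
```

Emit:
apply_moves(
  moves=[
    [[0,0.05,0.15,-0.003,0,0,0.1],[0,0.05,0.3,-0.003,0,0,0.1],[0,0.05,0.45,-0.003,0,0,0.1],[0,0.05,0.6,-0.003,0,0,0.1],[0,0.05,0.75,-0.003,0,0,0.1],[0,0.05,0.9,-0.003,0,0,0.1],[0,0.05,0.9,-0.003,0,0,0.1]],
  ],
)

```text
time_s: 8.4
eef_pos: [0.5457, 0.0364, 0.2574]
eef_rot: [0.164, 0.737, 0.641, 0.142]
wrist_force: [-3.4, -1.3, 1.6]
opening: 0.356
```

```bash
python3 -c "
from h import *
press(-.016)"
```

```text
8.4 F throat [-2.2 -1.7  2.8] bottom in throat mm [  0.47   0.15 -12.85]
row [-0.01 -0.05  0.31] [0.001 0.    0.001] n 0.06375213119176196
```

Emit:
apply_moves(
  moves=[
    [[0,0,0.08,0,0,0,0.1],[0,0,0.16,0,0,0,0.1],[0,0,0.24,0,0,0,0.1],[0,0,0.32,0,0,0,0.1],[0,0,0.32,0,0,0,0.1]],
  ],
)

```text
time_s: 8.9
eef_pos: [0.5471, 0.0363, 0.2543]
eef_rot: [0.164, 0.737, 0.641, 0.142]
wrist_force: [-1.7, -1.6, 0.4]
opening: 0.359
```

```bash
python3 -c "
from h import *
press(-.018)"
```

```text
8.9 F throat [-1.1 -1.8  1. ] bottom in throat mm [  0.45   0.2  -16.23]
row [-0.02 -0.05  0.18] [0.001 0.    0.001] n 0.036787669046839395
```

Emit:
apply_moves(
  moves=[
    [[0,0,0.04,0,0,0,0.1],[0,0,0.08,0,0,0,0.1],[0,0,0.12,0,0,0,0.1],[0,0,0.12,0,0,0,0.1]],
  ],
)

```text
time_s: 9.3
eef_pos: [0.5475, 0.0363, 0.2533]
eef_rot: [0.164, 0.737, 0.641, 0.142]
wrist_force: [-2.1, -1.5, 2.3]
opening: 0.363
```

Emit:
apply_moves(
  moves=[
    [[0,0,0.04,0,0,0,0.1],[0,0,0.08,0,0,0,0.1],[0,0,0.08,0,0,0,0.1]],
  ],
)

```text
time_s: 9.6
eef_pos: [0.5477, 0.0365, 0.2532]
eef_rot: [0.164, 0.737, 0.641, 0.142]
wrist_force: [-7.9, 0.9, 8.6]
opening: 0.361
```

```bash
python3 -c "
from h import *
press(-.019)"
```

```text
9.6 F throat [-3.6 -0.2 11.1] bottom in throat mm [  0.47   0.45 -17.5 ]
row [-0.04 -0.05  0.15] [ 0.001 -0.     0.001] n 0.03267494963093126
```

Emit:
apply_moves(
  moves=[
    [[0,0,0.03,0,0,0,0.1],[0,0,0.06,0,0,0,0.1],[0,0,0.06,0,0,0,0.1]],
  ],
)

```text
time_s: 9.9
eef_pos: [0.5478, 0.0366, 0.2531]
eef_rot: [0.164, 0.736, 0.641, 0.142]
wrist_force: [-11.8, 3.9, 13.7]
opening: 0.356
```

```bash
python3 -c "
from h import *
press(-.019)"
```

```text
9.9 F throat [-5.3  2.2 17.5] bottom in throat mm [  0.49   0.6  -17.59]
row [-0.06 -0.05  0.14] [ 0.001 -0.     0.001] n 0.03217571521823441
```

Net axial force is now about 20 N, and the last 0.6 mm commanded moved it only 0.1 mm. That is a hard stop, above the 16 N catch force. I'll retreat along the axis and look.

Emit:
apply_moves(
  moves=[
    [[0,0,-0.3,0,0,0,0.1],[0,0,-1,0,0,0,0.1],[0,0,-2.5,0,0,0,0.1],[0,0,-5,0,0,0,0.1],[-1,0,-8,0,0,0,0.1],[-4,0,-8,0,0,0,0.1],[-4.5,0,-8,0,0,0,0.1],[-4.5,0,-8,0,0,0,0.1]],
  ],
)

```text
time_s: 10.7
eef_pos: [0.5076, -0.0043, 0.3236]
eef_rot: [0.163, 0.737, 0.64, 0.142]
wrist_force: [0.3, 0.6, -3.7]
opening: 0.362
```

```bash
python3 - <<'E'
from h import *
import pickle
press(0);o=get_obs();c=get_calibration("wrist");im=camera("wrist")[:,:,::-1].copy();cv2.imwrite("pics/w5.png",im)
pickle.dump((o,c),open("w5.pkl","wb"))
T=grinder(-.14);m=np.array([.569,.032,.209])+T@[-.0013,.00045,0]
u,v=proj(c,m).astype(int);print(u,v)
cv2.imwrite("pics/w5z.png",cv2.resize(im[max(0,v-80):v+70,max(0,u-90):u+90],None,fx=4,fy=4,interpolation=cv2.INTER_CUBIC))
E
```

```text
10.7 F throat [-1.4  0.6 -3.4] bottom in throat mm [ -0.58 -45.52  60.76]
row [4.56 0.06 6.07] [-0.001  0.001 -0.001] n 1.5183807079554037
257 133
```

View pics/w5z.png

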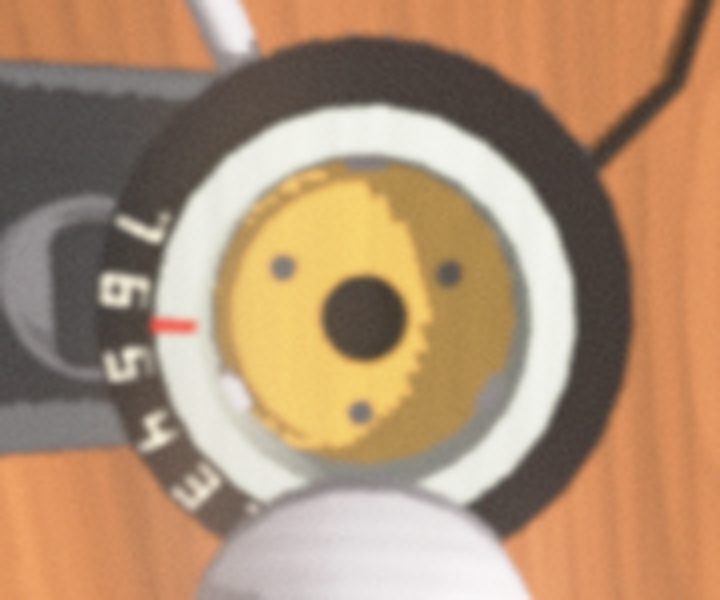

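The three catches are visible over the brass at crop positions (365,162), (235,390) and (490,390). I'll check depth and level from the screw triangle.

```bash
python3 - <<'E'
from h import *
import pickle
from scipy.optimize import least_squares
T=grinder(-.14);m=np.array([.569,.032,.209])+T@[-.0013,.00045,0]
def ref(n,pts):
    g=cv2.imread(f"pics/{n}.png",0).astype(float);o=[]
    for u,v in pts:
        for _ in range(5):
            a,b=int(round(u)),int(round(v));w=g[b-4:b+5,a-4:a+5];k=np.clip(np.percentile(w,60)-w,0,None)
            y,x=np.mgrid[b-4:b+5,a-4:a+5];u,v=(k*x).sum()/k.sum(),(k*y).sum()/k.sum()
        o.append((u,v))
    return np.array(o)
W=lambda u,v:(185+u/4-.4,75+v/4-.4); Z=lambda u,v:(257-90+u/4-.4,133-80+v/4-.4)
Q={"w1":ref("w1",[W(228,320),W(351,325),W(285,425)]),"w5":ref("w5",[Z(283,267),Z(448,272),Z(361,412)])}
def pts(n,d):
    c=pickle.load(open(n+".pkl","rb"))[1];p=m-d*T[:,2]
    return np.array([(onplane(c,*q,p,T[:,2])-m)@T for q in Q[n]])*1e3
def dist(P): return np.array([np.linalg.norm(P[i]-P[(i+1)%3]) for i in range(3)])
print(Q)
A=pts("w1",.007);print("w1",A.mean(0),dist(A))
for d in(.012,.015,.018,.021): B=pts("w5",d);print(d,B.mean(0),dist(B),dist(B).sum()/dist(A).sum())
E
```

```text
{'w1': array([[241.66978485, 154.4929841 ],
       [272.86660448, 155.66044776],
       [255.92666091, 180.84641933]]), 'w5': array([[237.32820154, 119.43317005],
       [278.86794171, 120.99817851],
       [257.24302496, 156.19750367]])}
w1 [-0.03720403 -0.77932282 -7.        ] [37.08436268 37.08914047 36.62515418]
0.012 [  0.03629326  -0.20348734 -12.        ] [35.92426799 36.07456536 36.48059078] 0.979068038816769
0.015 [  0.03792049  -0.56057762 -15.        ] [36.33257468 36.48458029 36.8952205 ] 0.9901958933434961
0.018 [  0.03954771  -0.91766791 -18.        ] [36.74088137 36.89459522 37.30985022] 1.0013237478702255
0.021 [  0.04117494  -1.2747582  -21.        ] [37.14918805 37.30461016 37.72447994] 1.0124516023969545
```

Depth of the brass below the mouth is about 17.6 mm, it is level within the measurement noise, and it is staying down, so it is latched. Now the tamper goes back to the mat.

```bash
python3 - <<'E'
from h import *
plan(np.array([.455,-.305,.15]),down(R.from_euler('z',-.14).as_matrix()))
E
```

```text
row [-30.58  -8.2   15.3 ] [ 0.435 -0.    -0.001] n 7.03208980293448
```

Emit:
apply_moves(
  moves=[
    [[-5,0,0,0,0,0,0.1],[-10,0,0,0.1,0,0,0.1],[-15,-2,2,0.2,0,0,0.1],[-20,-4,5,0.3,0,0,0.1],[-25,-6,9,0.435,0,0,0.1],[-30.6,-8.2,12,0.435,0,0,0.1],[-30.6,-8.2,15.3,0.435,0,0,0.1],[-30.6,-8.2,15.3,0.435,0,0,0.1]],
  ],
)

```text
time_s: 11.55
eef_pos: [0.4551, -0.3058, 0.1464]
eef_rot: [-0.002, 0.755, 0.656, 0.0]
wrist_force: [-0.3, 1.5, -3.0]
opening: 0.361
```

Emit:
apply_moves(
  moves=[
    [[0,0,0,0,0,0,0.1],[0,0,0,0,0,0,0.1],[0,0,0,0,0,0,0.1]],
  ],
)

```text
time_s: 11.85
eef_pos: [0.4572, -0.3048, 0.1523]
eef_rot: [0.002, 0.754, 0.657, 0.001]
wrist_force: [0.0, -0.2, -3.1]
opening: 0.364
```

```bash
python3 - <<'E'
from h import *
o=get_obs();print(o["eef_pos"],o["wrist_force"])
plan(np.array([.455,-.305,.0735]),down(R.from_euler('z',-.14).as_matrix()))
E
```

```text
[ 0.45720591 -0.30479455  0.15232595] [ 0.04849831 -0.17057923 -3.05047891]
row [-0.04 -0.24  7.88] [0.004 0.001 0.002] n 1.5771414848898324
```

Descend to about 3 mm above the mat first, then touch down by force.

Emit:
apply_moves(
  moves=[
    [[0,0,3,0.004,0,0,0.1],[0,0,6,0.004,0,0,0.1],[0,0,7,0.004,0,0,0.1],[0,0,7.5,0.004,0,0,0.1],[0,0,7.5,0.004,0,0,0.1],[0,0,7.5,0.004,0,0,0.1]],
  ],
)

```text
time_s: 12.45
eef_pos: [0.4573, -0.3061, 0.0778]
eef_rot: [0.001, 0.755, 0.656, -0.001]
wrist_force: [0.0, -0.9, -2.2]
opening: 0.359
```

Emit:
apply_moves(
  moves=[
    [[0,0,0.1,0,0,0,0.1],[0,0,0.2,0,0,0,0.1],[0,0,0.2,0,0,0,0.1]],
  ],
)

```text
time_s: 12.75
eef_pos: [0.4565, -0.3056, 0.0745]
eef_rot: [-0.0, 0.755, 0.656, -0.001]
wrist_force: [0.4, -0.7, -2.8]
opening: 0.359
```

Emit:
apply_moves(
  moves=[
    [[0,0,0.05,0,0,0,0.1],[0,0,0.1,0,0,0,0.1],[0,0,0.15,0,0,0,0.1],[0,0,0.15,0,0,0,0.1]],
  ],
)

```text
time_s: 13.15
eef_pos: [0.4564, -0.3055, 0.0728]
eef_rot: [-0.001, 0.755, 0.656, -0.001]
wrist_force: [-1.0, 0.3, -0.7]
opening: 0.359
```

Emit:
apply_moves(
  moves=[
    [[0,0,0.05,0,0,0,0.1],[0,0,0.1,0,0,0,0.1],[0,0,0.1,0,0,0,0.1]],
  ],
)

```text
time_s: 13.45
eef_pos: [0.4564, -0.3055, 0.0728]
eef_rot: [-0.001, 0.755, 0.656, -0.001]
wrist_force: [-3.9, 3.5, 9.6]
opening: 0.36
```

The tamper is on the mat at the same TCP height as when I grasped it, so it did not slip. Release and go up.

Emit:
apply_moves(
  moves=[
    [[0,0,-0.05,0,0,0,0.6],[0,0,-0.1,0,0,0,1],[0,0,-0.1,0,0,0,1],[0,0,-0.1,0,0,0,1],[0,0,-0.1,0,0,0,1],[0,0,-0.1,0,0,0,1],[0,0,-2,0,0,0,1],[0,0,-5,0,0,0,1]],
  ],
)

```text
time_s: 14.25
eef_pos: [0.4551, -0.3041, 0.1201]
eef_rot: [-0.003, 0.755, 0.656, -0.001]
wrist_force: [0.1, 0.7, 0.9]
opening: 0.997
```

Emit:
apply_moves(
  moves=[
    [[0,0,-5,0,0,0,1],[0,0,-10,0,0,0,1],[0,0,-15,0,0,0,1],[0,0,-20,0,0,0,0.6],[0,0,-20,0,0,0,0.3],[0,0,-20,0,0,0,0.3],[0,0,-20,0,0,0,0.3]],
  ],
)

```text
time_s: 14.95
eef_pos: [0.4563, -0.3049, 0.32]
eef_rot: [-0.002, 0.755, 0.656, -0.001]
wrist_force: [0.2, -0.3, -0.4]
opening: 0.331
```

```bash
python3 - <<'E'
from h import *
import pickle
o=get_obs();c=get_calibration("top")
im=camera("top")[:,:,::-1];cv2.imwrite("pics/top1.png",im);s=camera("side")[:,:,::-1];cv2.imwrite("pics/side1.png",s)
z=lambda a,u,v:cv2.resize(a[v:v+100,u:u+100],None,fx=4,fy=4,interpolation=cv2.INTER_CUBIC)
cv2.imwrite("pics/chk.png",np.hstack([z(im,185,120),z(s,210,220)]))
print(o["eef_pos"],o["opening"])
# lever from w4/w5 : rod middle points in w1
T=grinder(-.14);m=np.array([.569,.032,.209])+T@[-.0013,.00045,0]
c1=pickle.load(open("w1.pkl","rb"))[1];L=m-.017*T[:,2]
for q in((185+148/4-.4,75+63/4-.4),(185+182/4-.4,75+125/4-.4),(185+200/4-.4,75+165/4-.4)):
    l=(onplane(c1,*q,L,T[:,2])-L)@T*1e3;print(l,np.hypot(*l[:2]),np.arctan2(l[1],l[0])-.671)
t=np.radians(0)
def lev(v,r,h): a=v+.671;return m-.032*T[:,2]+T@[r*np.cos(a),r*np.sin(a),h]
v=1.36
for h in(.08,.012): plan(lev(v,.074,h),down(T,v+.671-np.pi/2))
E
```

```text
[ 0.45627447 -0.30488787  0.31999627] 0.33133420393009133
[-4.07396027e+01  8.28387871e+01 -3.49753915e-14] 92.31457023705138 1.3568574589044509
[-3.13948794e+01  6.57407157e+01  2.21877484e-14] 72.85245463657235 1.3453281396889916
[-2.63735690e+01  5.44325255e+01 -1.59350653e-14] 60.48524593925995 1.3509822562725529
row [41.58  1.42  8.21] [-0.433 -0.104 -0.453] n 8.481183450240968
row [41.57  4.32 14.36] [-0.433 -0.104 -0.453] n 8.837442575131417
```

Emit:
apply_moves(
  moves=[
    [[5,0,-2,-0.1,0,-0.1,0.25],[10,0,-2,-0.2,0,-0.2,0.25],[15,1,-2,-0.3,-0.1,-0.3,0.25],[20,1.4,-2,-0.433,-0.104,-0.453,0.25],[25,1.4,-2,-0.433,-0.104,-0.453,0.25],[30,1.4,-2,-0.433,-0.104,-0.453,0.25],[35,1.4,-2,-0.433,-0.104,-0.453,0.25],[40,1.4,0,-0.433,-0.104,-0.453,0.25]],
  ],
)

```text
time_s: 15.85
eef_pos: [0.5259, 0.0833, 0.3257]
eef_rot: [0.195, 0.571, 0.791, 0.102]
wrist_force: [1.1, -0.9, -0.1]
opening: 0.251
```

Emit:
apply_moves(
  moves=[
    [[0,0,0,0,0,0,0.25],[0,0,0,0,0,0,0.25],[0,0,0,0,0,0,0.25]],
  ],
)

```text
time_s: 16.15
eef_pos: [0.5251, 0.0804, 0.3236]
eef_rot: [0.193, 0.571, 0.792, 0.1]
wrist_force: [0.3, 0.1, 0.3]
opening: 0.25
```

```bash
cat >> h.py <<'E'
def lev(v,r,h,show=True):
    T=grinder(-.14);m=np.array([.569,.032,.209])+T@[-.0013,.00045,0];a=v+.671
    o=get_obs();l=(o["eef_pos"]-m)@T+[0,0,.032]
    if show: print(o["time_s"],"F",np.round(o["wrist_force"]@T,1),"r",np.hypot(*l[:2]),"val",np.arctan2(l[1],l[0])-.671,"h",l[2],"open",o["opening"])
    plan(m-.032*T[:,2]+T@[r*np.cos(a),r*np.sin(a),h],down(T,a-np.pi/2))
E
python3 - <<'E'
from h import *
lev(1.35,.074,.05);lev(1.35,.074,.012,0);print(get_obs()["q"])
E
```

```text
16.15 F [0.4 0.1 0.1] r 0.041533315973301586 val 0.799348139307019 h 0.15706694661398024 open 0.25024720470865003
row [ 3.92 -2.13 10.69] [0.    0.004 0.011] n 2.317415256026196
row [ 3.94 -2.13 14.49] [0.    0.004 0.011] n 3.033619726651308
[-0.04720294 -0.24779039  1.93183387 -0.04980216  1.02181657 -0.3513024 ]
```

View pics/chk.png

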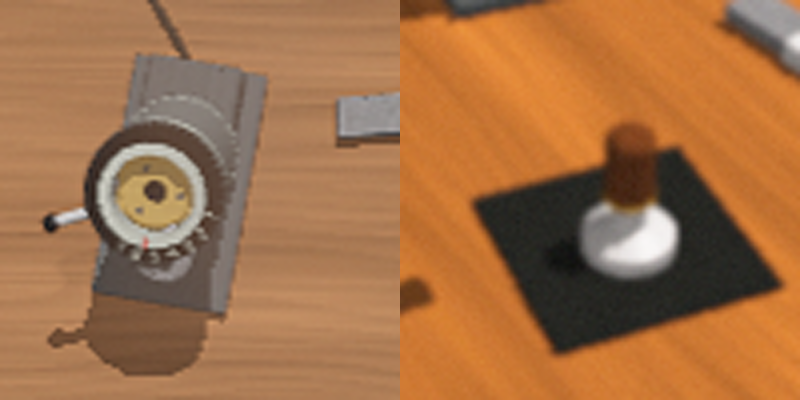

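The tamper is upright on its mat, and the carrier sits down and looks level. Now to position above the lever.

Emit:
apply_moves(
  moves=[
    [[3.9,-2.1,0,0,0.004,0.011,0.25],[3.9,-2.1,4,0,0.004,0.011,0.25],[3.9,-2.1,7,0,0.004,0.011,0.25],[3.9,-2.1,8.5,0,0.004,0.011,0.25],[3.9,-2.1,8.5,0,0.004,0.011,0.25],[3.9,-2.1,8.5,0,0.004,0.011,0.25]],
  ],
)

```text
time_s: 16.75
eef_pos: [0.5326, 0.1041, 0.2324]
eef_rot: [0.192, 0.576, 0.788, 0.102]
wrist_force: [0.2, -0.2, -1.1]
opening: 0.253
```

```bash
python3 - <<'E'
from h import *
lev(1.35,.074,.012)
E
```

```text
16.75 F [-0.2 -0.2 -1.1] r 0.07261737217210443 val 1.3352242917334556 h 0.07268349110115027 open 0.25257416179660497
row [ 0.14 -0.12  6.07] [ 0.001  0.001 -0.002] n 1.2141780630487005
```

Emit:
apply_moves(
  moves=[
    [[0.1,-0.1,1.5,0,0,0,0.25],[0.1,-0.1,3,0,0,0,0.25],[0.1,-0.1,4.5,0,0,0,0.25],[0.1,-0.1,6,0,0,0,0.25],[0.1,-0.1,6,0,0,0,0.25],[0.1,-0.1,6,0,0,0,0.25]],
  ],
)

```text
time_s: 17.35
eef_pos: [0.5567, 0.1024, 0.1783]
eef_rot: [0.192, 0.575, 0.788, 0.103]
wrist_force: [-1.2, 0.1, -0.1]
opening: 0.254
```

```bash
python3 - <<'E'
from h import *
for v in(1.25,1.15,1.05,.95,.85,.75,.65,.55): lev(v,.074,.012,v==1.25)
E
```

```text
17.35 F [-1.2 -0.1  0.5] r 0.07459623630242675 val 1.3375933907947097 h 0.013495024490505124 open 0.2540105713700909
row [-0.1   0.65  0.15] [0.003 0.    0.1  ] n 0.1340406183136017
row [-0.21  1.38  0.15] [0.003 0.    0.2  ] n 0.2802011545748757
row [-0.39  2.09  0.16] [ 0.003 -0.     0.3  ] n 0.42709314086465583
row [-0.64  2.79  0.16] [ 0.003 -0.     0.4  ] n 0.5732507183374099
row [-0.96  3.45  0.16] [ 0.003 -0.     0.5  ] n 0.718105376646639
row [-1.35  4.09  0.16] [ 0.003 -0.001  0.6  ] n 0.8612295614428755
row [-1.8   4.67  0.16] [ 0.003 -0.001  0.7  ] n 1.0022379634943384
row [-2.3   5.22  0.17] [ 0.003 -0.001  0.8  ] n 1.1407644844851919
```

Emit:
apply_moves(
  moves=[
    [[-0.04,0.32,0,0,0,0.05,0.25],[-0.1,0.65,0,0,0,0.1,0.25],[-0.15,1.02,0,0,0,0.15,0.25],[-0.21,1.38,0,0,0,0.2,0.25],[-0.3,1.74,0,0,0,0.25,0.25],[-0.39,2.09,0,0,0,0.3,0.25],[-0.51,2.44,0,0,0,0.35,0.25],[-0.64,2.79,0,0,0,0.4,0.25]],
  ],
)

```text
time_s: 18.15
eef_pos: [0.5815, 0.1056, 0.1897]
eef_rot: [0.167, 0.721, 0.658, 0.138]
wrist_force: [-1.5, -1.3, -0.9]
opening: 0.251
```

```bash
python3 - <<'E'
from h import *
for v in(.87,.79,.71,.63,.55,.50): lev(v,.074,.012,v==.87)
E
```

```text
18.15 F [-1.6 -1.5 -0.3] r 0.07434037667637097 val 0.9668602401541533 h 0.013651158097968043 open 0.25112502646703694
row [-0.06  0.72  0.17] [ 0.001 -0.001  0.079] n 0.14753097149209596
row [-0.13  1.3   0.17] [ 0.001 -0.001  0.159] n 0.2641732486033359
row [-0.24  1.88  0.17] [ 0.001 -0.001  0.239] n 0.3814728777224358
row [-0.41  2.45  0.17] [ 0.001 -0.001  0.319] n 0.4984807935647935
row [-0.61  3.01  0.17] [ 0.001 -0.001  0.399] n 0.614828055720833
row [-0.77  3.34  0.17] [ 0.001 -0.001  0.449] n 0.6870959519642602
```

Emit:
apply_moves(
  moves=[
    [[-0.03,0.36,0,0,0,0.04,0.25],[-0.06,0.72,0,0,0,0.08,0.25],[-0.1,1.0,0,0,0,0.12,0.25],[-0.13,1.3,0,0,0,0.16,0.25],[-0.24,1.88,0,0,0,0.24,0.25],[-0.41,2.45,0,0,0,0.32,0.25],[-0.61,3.0,0,0,0,0.4,0.25],[-0.61,3.0,0,0,0,0.4,0.25]],
  ],
)

```text
time_s: 18.95
eef_pos: [0.6096, 0.0971, 0.2039]
eef_rot: [0.137, 0.837, 0.502, 0.17]
wrist_force: [-0.8, 1.1, -0.5]
opening: 0.25
```

```bash
python3 - <<'E'
from h import *
lev(.52,.074,.012)
c=get_calibration("wrist");im=camera("wrist")[:,:,::-1];cv2.imwrite("pics/w6.png",im)
T=grinder(-.14);m=np.array([.569,.032,.209]);u,v=proj(c,m).astype(int);print(u,v)
E
```

```text
18.95 F [-1.  1. -0.] r 0.07481464058460134 val 0.5258354792040989 h 0.014198731226903346 open 0.25018342268703314
row [-0.08  0.04  0.22] [ 0.004 -0.003  0.029] n 0.047693118177960514
255 416
```

Emit:
apply_moves(
  moves=[
    [[0,0,-2,0,0,0,0.25],[0,0,-5,0,0,0,0.25],[0,0,-10,0,0,0,0.25],[-3,0,-14,0,0,0,0.25],[-8,0,-16,0,0,0,0.25],[-10,0,-16,0,0,0,0.25],[-10,0,-16,0,0,0,0.25],[-10,0,-16,0,0,0,0.25]],
  ],
)

```text
time_s: 19.8
eef_pos: [0.4976, 0.0177, 0.3328]
eef_rot: [0.137, 0.837, 0.502, 0.17]
wrist_force: [0.6, 1.1, -0.2]
opening: 0.244
```

```bash
python3 - <<'E'
from h import *
import pickle
o=get_obs();c=get_calibration("wrist");im=camera("wrist")[:,:,::-1].copy();cv2.imwrite("pics/w7.png",im);pickle.dump((o,c),open("w7.pkl","wb"))
T=grinder(-.14);m=np.array([.569,.032,.209])+T@[-.0013,.00045,0];u,v=proj(c,m).astype(int);print(o["time_s"],u,v)
# radial line predicted for the lever at values
L=m-.017*T[:,2]
for val in(.3,.6,.9): print(val,proj(c,L+T@[.088*np.cos(val+.671),.088*np.sin(val+.671),0]))
a,b=max(0,u-100),max(0,v-80);print(a,b)
cv2.imwrite("pics/w7z.png",cv2.resize(im[b:b+150,a:a+200],None,fx=4,fy=4,interpolation=cv2.INTER_CUBIC))
E
```

```text
19.8 255 153
0.3 [280.65403282  52.98388223]
0.6 [250.51470038  49.6872561 ]
0.9 [220.97011402  56.25854979]
155 73
```

View pics/w7z.png

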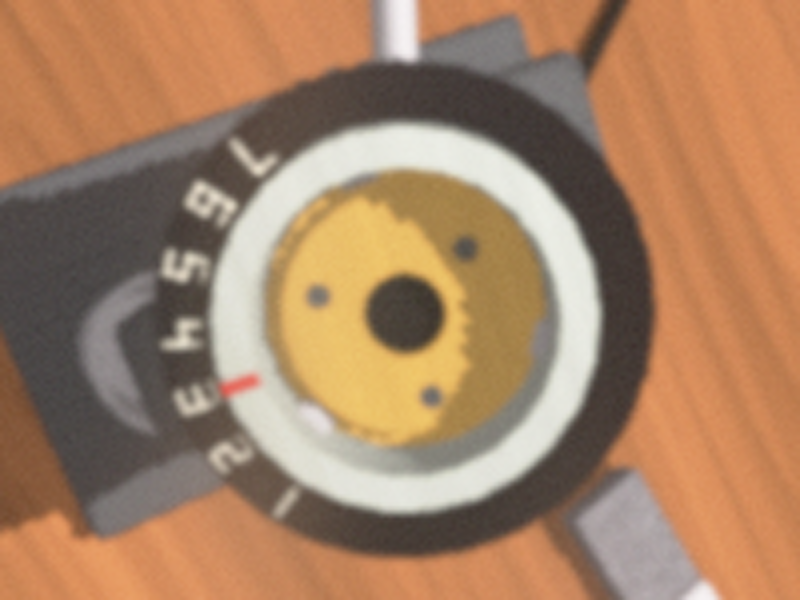

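Number 3 is at the red mark and the brass is still down. One last numeric check of the lever and the carrier.

```bash
python3 - <<'E'
from h import *
import pickle
o,c=pickle.load(open("w7.pkl","rb"));T=grinder(-.14);m=np.array([.569,.032,.209])+T@[-.0013,.00045,0];L=m-.017*T[:,2]
im=cv2.imread("pics/w7.png");h=cv2.cvtColor(im,cv2.COLOR_BGR2HSV).astype(int)
for v in range(62,86,4):
    w=np.flatnonzero((h[v,235:275,1]<45)&(h[v,235:275,2]>150))+235
    if len(w): l=(onplane(c,w.mean(),v,L,T[:,2])-L)@T;print(v,w.mean(),np.hypot(*l[:2]),"val",np.arctan2(l[1],l[0])-.671)
g=cv2.imread("pics/w7.png",0).astype(float);q=[]
for u,v in((317,296),(465,248),(431,398)):
    u,v=155+u/4-.4,73+v/4-.4
    for _ in range(5):
        a,b=int(round(u)),int(round(v));w=g[b-4:b+5,a-4:a+5];k=np.clip(np.percentile(w,60)-w,0,None);y,x=np.mgrid[b-4:b+5,a-4:a+5];u,v=(k*x).sum()/k.sum(),(k*y).sum()/k.sum()
    q.append((u,v))
for d in(.015,.018): 
    P=np.array([(onplane(c,*x,m-d*T[:,2],T[:,2])-m)@T*1e3 for x in q]);print(d,P.mean(0),[np.linalg.norm(P[i]-P[i-1]) for i in range(3)])
E
```

```text
62 253.0 0.07806426590889605 val 0.5793601016366474
66 253.5 0.07480232542764782 val 0.5749642439336762
70 253.5 0.07152799550263841 val 0.5762984082505049
74 253.5 0.06822923416595826 val 0.5777720808017446
78 253.5 0.06490578880916707 val 0.5794083429337928
82 253.5 0.06155740849954207 val 0.5812356628939945
0.015 [  0.1190935   -0.74204149 -15.        ] [np.float64(37.49297623681741), np.float64(36.427434041187496), np.float64(36.79822030228964)]
0.018 [ -0.06952278  -1.24929028 -18.        ] [np.float64(37.89340288051094), np.float64(36.81648064712637), np.float64(37.191226921888735)]
```

```bash
python3 -c "
from h import *
print(hand_in())"
```

```text
the job is handed in; nothing more can be done
None
```

The carrier is pressed down and appears latched, the tamper is back upright on the leftmost mat, and the collar is on number 3. I handed the job in at about 20 s of robot time with the gripper clear; no verdict was reported.

- **Carrier:** I pressed along the throat's axis in small steps and stopped at a hard stop with about 20 N net. After letting go, its top face measured about 17–18 mm below the mouth. That is within error of a seat at the top of its range, and far from the 7 mm it started at. It looked level, with all three catches showing over it. The force only showed at the end of each call, so I did not see the snap itself. The camera could not exclude a tilt of a few degrees.
- **Tamper:** it touched the mat at the same gripper height as when I picked it up, so it did not slip. A picture after release showed it standing upright.
- **Collar:** it started between 5 and 6. I moved the lever with the fingers open around it, and the last picture shows 3 at the red mark. The lever measured 0.58 rad against the wanted 0.60, which is within camera error.
- **Bystanders:** no wrist force showed contact with the dosing cup, hopper, brush or mug. I did not measure their positions again at the end.

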